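Change the reel on the solder stand

ROBOT

A 6-joint arm with a two-finger parallel gripper is mounted at the origin on a cart in front of the work surface, level with it; the furniture and walls round the work are solid. World frame = base frame: x ahead of the robot, y to its left, z up, the work surface at z = 0. Lengths are in mm, angles in rad, forces in N, time in s.
With the tool pointing down it reaches from about 250 to 775 mm from the base axis. Payload 8.9 kg.
Tool frame: the origin (TCP) lies midway between the tips of the shut fingers; the grasp point (between the pads) lies 19 mm behind it; z points along the fingers, y is the line along which they close (so a half turn about z gives the same grasp; the last joint's range is limited). The gripper opens to 85 mm and grips with 20 to 120 N. Pads are 22 mm wide; open, the fingers measure 114 mm over their backs; the gripper's body (76 mm by 85 mm) begins 54 mm behind the grasp point. The pads swing forward as they close: fully open they stand 13 mm farther back than shut.
Start: joints at [-1.288, 0.291, -0.153, 1.127, 0, 1.431], TCP at [214.938, -478.984, 231.305] pointing down, gripper open.
Joint ranges: [-2.52, 2.52], [-0.91, 1.74], [-1.3, 1.37], [-1.96, 2.02], [-1.52, 1.47], [-3.14, 3.14]. Speed limits (rad/s): [2.22, 2.22, 2.79, 3.14, 3.14, 3.14].

INTERFACE

Orientations are given as a unit quaternion [x, y, z, w].
In Python, from workcell import read_state, grab_frame, camera_model, finish_job gives the robot as it stands. The module is installed in compiled form; this text tells all that it offers.
- The arm moves only by the tool carry_out, never from a script. Its argument "deltas" is a list of rows, each a list of 7 numbers: the turn, a rotation vector about the tool's x, y, z in rad, then the shift along the tool's x, y, z in cm, then the opening, from 0 (shut) to 1 (fully open). A call has exactly 10 rows; each row shifts and turns the commanded pose from where the row before left it, along the tool's axes as they then stand; what a row does not reach is not made up. A row lasts 1/8 s, in which the tool goes at most 62.5 mm and 10.7 degrees, less where a joint would pass 70% of its speed; a pose out of reach is approached as far as the arm can. A call is refused whole if a number of a shift passes 6.25 or a number of a turn 0.188, either way. A call with a gripper value outside its range is refused whole. The fingers move at their own pace and stop on an object; "newtons" is the grip in N (left out, the last holds). Time passes only in rows, so rows that do not move let the fingers close, or fill a call up. It gives the time, the measured TCP pose, the force, the opening and the grip force at its end, in the units of the state.
- read_state(): the state, without advancing time (a new reading comes with each control period).
- grab_frame(name): name is "side" or "top" or "wrist"; returns the picture (480x640x3 uint8, red, green, blue); there is no depth.
- camera_model(name): a dict with "intrinsics" (3x3 intrinsics, pixels), "k1" (the pictures are not rectified: a ray, as slopes to the right and down, at radius r is drawn at 1 + k1 r^2 times it, then the intrinsics apply), "rvec" (rotation vector, rad) and "tvec" (3), from world to camera coordinates, as OpenCV has them. Camera axes: x right, y down, z forward; pixel columns grow to the right and rows downward; lengths in mm; the calibration is good to about 2 mm. A picture is of the moment at which its call begins: read the wrist's pose just before it. camera_model takes no time and is no camera call; for the wrist camera it gives the pose at the moment of the call.
- finish_job(): hands the job in; it is judged then, once.
The state is a dict: "clock": time; "joints": joint angles; "joint_vel": joint speeds; "tau": joint torques, N m; "ee_pos": TCP position; "tcp_rot": TCP orientation; "force": force on the tool from outside, world axes, zero at the start; "ft_torque": the same for the moment, N m; "width": finger opening in mm; "finger_force": force on a finger pad.
Only numpy, scipy, OpenCV 4.12 (cv2) and the standard library are available. Lean on these libraries where they do the work, as an engineer would, in place of code of your own. Each camera call takes 0.05 s, during which the arm holds its last target. There are 200 camera calls.

TASK

The reel on the solder stand is empty: lift it off the spindle and stand it upright in the green tray. Then fit the full orange reel on the spindle, lowering it (not dropping it) until it is fully home with its marked end still on top, and with the white mark on its top flange pointing at the brass guide eye of the stand. Do not knock the masking tape, the flux jar or the side cutters about.

Things in the scene. Friction and masses are not known exactly. Their poses are not given: they have to be found in the camera images.
- stand: Solder reel stand, fixed to the bench: grey base plate 170 x 100 x 14 mm, round black seat 52 mm across whose top is 22 mm above the bench, steel spindle 17 mm in diameter standing on it. Origin: underside of the base, on the spindle's axis. Its x axis points along the base from the spindle to the guide eye; the plate reaches 115 mm that way, 55 mm the other way; z up.
- spindle_tip (a point): Top of the spindle, on its axis, 84 mm above the seat (106 mm above the bench). The last 8 mm taper to 8 mm diameter. A seated reel's top lies 8 mm below this point.
- spindle_foot (a point): Foot of the spindle on its axis, at the height of the seat on which a reel rests (22 mm above the bench).
- guide_eye (a point): Centre of the brass eye (25 mm ring on a thin steel post) through which wire is drawn, 98 mm from the spindle's axis, 72 mm above the bench; it reaches up to 85 mm above the bench.
- empty_reel_center (a point): Empty reel: blue plastic, bare thin core, at the start on the spindle, resting on the seat. 76 mm tall; round flanges 62 mm across, 12 mm thick, at both ends; a 22 mm bore runs through along its z axis. Point: its centre, half-way up its axis; the top flange is 26 to 38 mm above it. Loose, about 0.12 kg.
- full_reel_center (a point): Full reel: orange flanges, wound with silvery wire (56 mm across), standing on the bench with its mark on top. 76 mm tall; round flanges 62 mm across, 12 mm thick, at both ends; a 22 mm bore runs through along its z axis. Point: its centre, half-way up its axis; the top flange is 26 to 38 mm above it; its x axis points from its axis to the white mark. About 0.35 kg; on the spindle it can still be turned.
- full_mark (a point): The white mark: a radial stripe 6 mm wide on top of the full reel's upper flange, running from the bore to the rim and down its edge. This point is on the top face (76 mm above its foot), 25 mm from the reel's axis.
- tray_in (a point): Green open tray for empty reels, fixed: 130 x 130 x 28 mm outside, walls 4 mm. This point is the centre of its inner floor; axes along its sides, z up.
- masking_tape: Roll of masking tape lying flat, bystander, 102 mm across, 25 mm tall; origin at the centre of its underside.
- flux_jar: Jar with green cap, bystander, 42 mm across, 37 mm tall; origin at the centre of its underside.
- cutters: Red-handled side cutters lying flat near the front of the bench, bystander, 41 x 119 x 13 mm; origin at the centre of the underside.
- microscope_spot (a point): Foot of the stereo microscope, fixed and not to be used: a tall obstacle at the right of the work. In world axes it reaches from 180 mm nearer the robot to 170 mm farther than this point, 110 mm to either side, and up to 480 mm high (eyepieces towards the robot). Swing past it drawn in or above it.

How it is judged (in metres and radians):
On the way, in this order (a step that is already met when the one before it is completed fails the run):
1. the empty reel stands upright in the tray (x of empty_reel_center in the frame of tray_in between -0.033 and 0.033 m and y of empty_reel_center in the frame of tray_in between -0.033 and 0.033 m and z of empty_reel_center in the frame of tray_in between 0.032 and 0.044 m and angle between the z axis of empty_reel_center and the z axis of tray_in, either way round below 0.1 rad), for 0.2 s.
2. the full reel is fully home on the spindle (horizontal distance between full_reel_center and spindle_foot below 0.006 m and z of full_reel_center in the frame of spindle_foot between 0.033 and 0.042 m and angle between full_reel_center's own z axis and vertical below 0.08 rad), for 0.2 s.
At the end, for the whole second after the job is handed in: Empty reel upright on the tray floor (tilt < 0.1 rad, within 33 mm of its centre along each side); full reel on the spindle (axes within 6 mm, tilt < 0.08 rad), down on the seat within 4 mm, mark on top and pointing at the guide eye within 0.26 rad; both at rest (all of step 1 and all of step 2 and angle between the x axis of full_reel_center and the x axis of stand, either way round below 0.26 rad and x of full_mark in the frame of stand above 0 m and linear speed of each of full_reel, empty_reel below 0.02 m/s); the robot touches nothing.
It fails at once if the full reel is dropped down the spindle (faster than 0.6 m/s there) (horizontal distance between full_reel_center and spindle_foot below 0.008 m and z of full_reel_center in the frame of spindle_foot below 0.12 m and linear speed of full_reel above 0.6 m/s).
It fails at once if the masking tape, flux jar or side cutters are moved more than 30 mm (distance of any of masking_tape, flux_jar, cutters from where it was at the start of the episode above 0.03 m).
It also fails if it takes over 64 s, if anything falls off the work surface, if the arm or the gripper's body presses on something with over 40 N, if the wrist force passes 120 N, or if a joint passes its speed limit or range.

## Working session

There is one attempt and no reset: what is moved stays moved. The work goes in short steps, Python scripts to look and compute and a tool call to move; the robot and the scene stay as the last step left them, time stands still between calls to the robot, and variables do not carry over. Pictures are saved under pics/ and viewed, at most 14 in all, crops included, and the job is handed in when it is done.

Besides the shell and the picture viewer there is one more tool, called after "Request:" as a command line: name --pt "numbers of a row" for each row, then --argument value for the rest. carry_out: Moves the arm, as the interface text tells. Its arguments: {"type":"object","properties":{"deltas":{"type":"array","items":{"type":"array","items":{"type":"number"}}},"newtons":{"type":"number"}},"required":["deltas"]}

```bash
mkdir -p pics; python3 - <<'E'
from workcell import *
import cv2
s=read_state();print(s)
for n in("top","side"):
    cv2.imwrite(f"pics/{n}0.png",grab_frame(n)[:,:,::-1]);c=camera_model(n);print(n,c)
E
```

```text
{'clock': 0.0, 'joints': array([-1.28832184e+00,  2.91302976e-01, -1.54131184e-01,  1.12669592e+00,
       -3.30894386e-05,  1.43149909e+00]), 'joint_vel': array([ 0.00032132, -0.00191651,  0.00078025,  0.00035967, -0.00244808,
        0.00161219]), 'tau': array([ 2.09844834e-04, -5.37143183e+01,  3.31375766e+01,  1.59032259e-02,
        5.71613054e-05,  8.25490076e-06]), 'ee_pos': array([ 214.79348605, -478.56439589,  230.71870268]), 'tcp_rot': array([ 9.77845644e-01,  2.09326185e-01, -6.42023185e-05, -6.63984635e-04]), 'force': array([ 1.27209465, -1.01103293,  0.52416961]), 'ft_torque': array([-0.0288498 ,  0.03266894, -0.00121161]), 'finger_force': 0.0, 'width': 85.27586070597046}
top {'intrinsics': array([[447.7899792 ,   0.        , 316.25597923],
       [  0.        , 447.7899792 , 238.00686434],
       [  0.        ,   0.        ,   1.        ]]), 'k1': -0.06430892026623224, 'rvec': array([ 2.16184702, -2.05283051,  0.21781525]), 'tvec': array([  26.69228508,  588.2546615 , 1200.82000027])}
side {'intrinsics': array([[499.02698569,   0.        , 318.81034015],
       [  0.        , 499.02698569, 236.25788897],
       [  0.        ,   0.        ,   1.        ]]), 'k1': -0.020602285472639054, 'rvec': array([ 0.52834162, -2.42046157,  1.51657053]), 'tvec': array([558.45488048, 144.15829197, 907.19257941])}
```

View pics/top0.png

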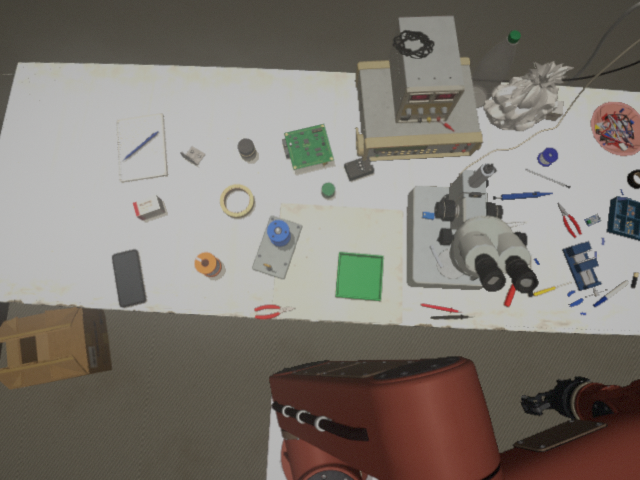

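View pics/side0.png

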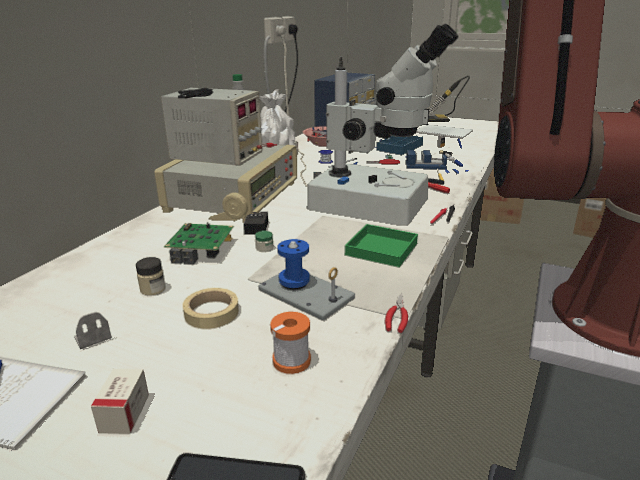

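The top view shows the blue reel on the stand at (279,232), guide eye near (267,266), orange reel (207,264), tray (360,276), and the microscope at (455,235). The side view shows the orange reel at (291,325), its white mark to the left at (283,322), and the eye at (333,273).

```bash
cat > h.py <<'E'
import numpy as np, cv2
from workcell import *
from scipy.spatial.transform import Rotation as R
def ray(c,px):
    px=np.atleast_2d(np.array(px,float));K=c["intrinsics"]
    d=cv2.undistortPoints(px.reshape(-1,1,2),K,np.array([c["k1"],0,0,0.])).reshape(-1,2)
    M=R.from_rotvec(c["rvec"]).as_matrix()
    return -M.T@c["tvec"], np.c_[d,np.ones(len(d))]@M
def plane(c,px,z):
    o,d=ray(c,px);return o+d*((z-o[2])/d[:,2])[:,None]
def proj(c,P):
    return cv2.projectPoints(np.atleast_2d(np.array(P,float)),c["rvec"],c["tvec"],c["intrinsics"],np.array([c["k1"],0,0,0.]))[0].reshape(-1,2)
def blob(im,lo,hi,box=None):
    m=cv2.inRange(cv2.cvtColor(im,cv2.COLOR_RGB2HSV),lo,hi)
    if box: k=np.zeros_like(m);x0,y0,x1,y1=box;k[y0:y1,x0:x1]=1;m=m*k
    c=max(cv2.findContours(m,cv2.RETR_EXTERNAL,cv2.CHAIN_APPROX_NONE)[0],key=cv2.contourArea)
    return c.reshape(-1,2),m
E
cat > m.py <<'E'
from h import *
t=cv2.imread("pics/top0.png")[:,:,::-1].copy();c=camera_model("top");print("cam",ray(c,[320,240])[0])
for n,lo,hi,box,z in(("blue",(100,120,60),(125,255,255),(255,205,305,260),98),("or",(5,140,100),(22,255,255),(180,240,235,290),76),("tray",(50,120,60),(75,255,255),(325,240,395,310),28)):
    q,m=blob(t,lo,hi,box);P=plane(c,q,z)[:,:2];print(n,cv2.contourArea(q),"circ",cv2.minEnclosingCircle(P.astype(np.float32)),"rect",cv2.minAreaRect(P.astype(np.float32)), q.mean(0))
print("eye approx",plane(c,[267,267],78))
crop=np.hstack([cv2.resize(t[205:295,180:310],None,fx=6,fy=6,interpolation=2)])
cv2.imwrite("pics/crop1.png",crop[:,:,::-1])
E
python3 m.py
```

```text
cam [ 322.02939949   44.0525032  1297.33617106]
blue 295.0 circ ((593.2667236328125, 163.7257843017578), 29.21170997619629) rect ((593.61083984375, 163.92373657226562), (55.688655853271484, 55.33161163330078), 30.2049560546875) [277.203125 230.      ]
or 183.5 circ ((496.5342102050781, 359.68798828125), 27.76139259338379) rect ((496.6451110839844, 359.1712951660156), (52.801849365234375, 52.95799255371094), 64.46119689941406) [205.43037975 262.96202532]
tray 714.0 circ ((483.8683166503906, -77.73146057128906), 74.79370880126953) rect ((484.52337646484375, -74.0390396118164), (105.64984893798828, 115.13368225097656), 88.91431427001953) [359.95985401 280.71532847]
eye approx [[494.30360473 187.93085096  78.        ]]
```

View pics/crop1.png

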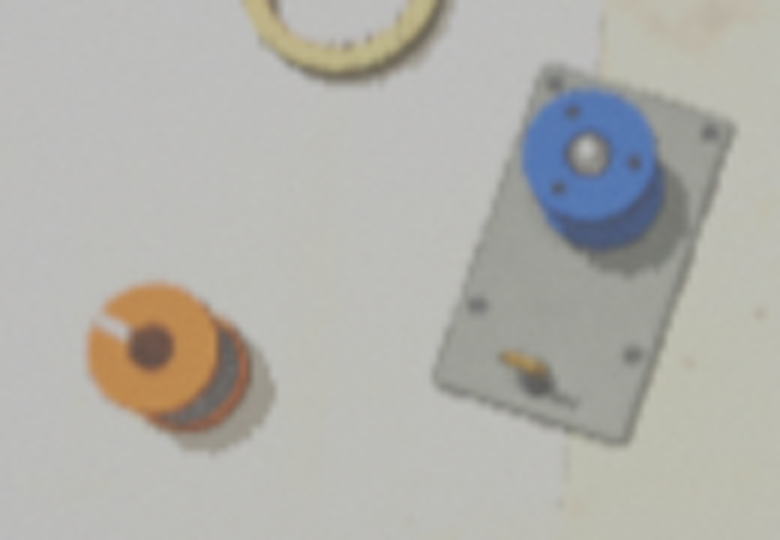

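The crop shows the blue top flange centre at about (278.4,230.6), the spindle inside it, the eye at (267.4,265.3), the orange top centre at (205.4,262.8) and its mark pointing to the upper left. I'll draw the arm in first and turn the tool so that its axes line up with the world's.

Request:
carry_out --pt "0 0 0 0 -4.5 0 1" --pt "0 0 0 0 -4.5 0 1" --pt "0 0 0 0 -4.5 0 1" --pt "0 0 0 0 -4.5 0 1" --pt "0 0 0 0 -4.5 0 1" --pt "0 0 -0.18 0 0 0 1" --pt "0 0 -0.18 0 0 0 1" --pt "0 0 -0.18 0 0 0 1" --pt "0 0 -0.18 0 0 0 1" --pt "0 0 -0.18 0 0 0 1" --newtons 60

```text
clock: 1.35
ee_pos: [122.8, -273.5, 231.2]
tcp_rot: [0.788, 0.616, 0.0, -0.0]
force: [-0.6, -0.3, 0.0]
width: 85.4
finger_force: 0.0
```

```bash
cat > m2.py <<'E'
from h import *
t=cv2.imread("pics/top0.png")[:,:,::-1].copy();c=camera_model("top")
q,m=blob(t,(45,60,30),(85,255,255),(325,240,395,310));P=plane(c,q,28)[:,:2];print("tray",cv2.minAreaRect(P.astype(np.float32)))
print("tip",plane(c,[278.3,230.5],106),"blue",plane(c,[278.5,230.8],98),"eye",plane(c,[267.4,265.3],72))
print("scope foot",plane(c,[[410,187],[487,187],[410,285]],50))
print("orange",plane(c,[205.4,262.8],76), "mark",plane(c,[198.0,259.0],76))
print("jar tape cutters",plane(c,[[328,190],[238,201],[270,312]],20))
E
python3 m2.py
```

```text
tray ((489.60137939453125, -70.68695831298828), (128.9109649658203, 129.55921936035156), 87.90757751464844)
tip [[592.31131024 161.23672058 106.        ]] blue [[593.30993817 161.41506321  98.        ]] eye [[499.94146144 187.88271167  72.        ]]
scope foot [[ 755.62308496 -209.32352278   50.        ]
 [ 768.56445741 -438.19706566   50.        ]
 [ 468.07852426 -211.50623915   50.        ]]
orange [[497.19001779 359.69816874  76.        ]] mark [[506.69622696 381.4488235   76.        ]]
jar tape cutters [[743.44056154  30.04344474  20.        ]
 [695.56935065 295.96527646  20.        ]
 [374.95189075 176.9310513   20.        ]]
```

Request:
carry_out --pt "0 0 -0.122 0 0 0 1" --pt "0 0 -0.122 0 0 0 1" --pt "0 0 0 2.8 3.7 0 1" --pt "0 0 0 2.8 3.7 0 1" --pt "0 0 0 2.8 3.7 0 1" --pt "0 0 0 3.75 1.65 0 1" --pt "0 0 0 3.75 1.65 0 1" --pt "0 0 0 3.75 1.65 0 1" --pt "0 0 0 3.75 1.65 0 1" --pt "0 0 0 2.5 3.6 0 1"

```text
clock: 2.6
ee_pos: [336.9, -14.1, 231.4]
tcp_rot: [0.709, 0.706, -0.0, 0.0]
force: [0.7, -1.3, 1.0]
width: 85.8
finger_force: 0.0
```

Request:
carry_out --pt "0 0 0 2.5 3.6 0 1" --pt "0 0 0 2.5 3.6 0 1" --pt "0 0 0 2.5 3.6 0 1" --pt "0 0 0 2.5 3.6 0 1" --pt "0 0 0 2.5 3.6 0 1" --pt "0 0 0 2.5 3.6 0 1" --pt "0 0 0 2.5 3.6 0 1" --pt "0 0 0 0 0 0 1" --pt "0 0 0 0 0 0 1" --pt "0 0 0 0 0 0 1"

```text
clock: 3.85
ee_pos: [589.3, 157.4, 231.5]
tcp_rot: [0.709, 0.705, -0.0, -0.0]
force: [0.7, -0.6, 0.6]
width: 85.1
finger_force: 0.0
```

```bash
python3 - <<'E'
from h import *
c=camera_model("wrist");s=read_state();print(s["ee_pos"],s["tcp_rot"],s["joints"])
im=grab_frame("wrist");cv2.imwrite("pics/w1.png",im[:,:,::-1])
print(c, proj(c,[[592.5,161.3,98],[592.5,161.3,106],[500,188,72]]))
E
```

```text
[589.29974159 157.44272273 231.46690097] [ 7.09051925e-01  7.05156248e-01 -1.63738234e-04 -8.10218157e-05] [ 1.41306228e-01  4.55262483e-01  9.23936035e-02  1.20828680e+00
 -6.60735522e-05  1.71761189e+00]
{'intrinsics': array([[351.328469  ,   0.        , 316.51655635],
       [  0.        , 351.328469  , 250.16677557],
       [  0.        ,   0.        ,   1.        ]]), 'k1': -0.05142315471467016, 'rvec': array([-2.87871932e+00,  6.70906323e-03,  1.50218122e-03]), 'tvec': array([-588.28520228,  120.98790949,  420.0515243 ])} [[320.75163232 235.32335144]
 [320.86649662 237.56310371]
 [212.92968321 198.99826486]]
```

View pics/w1.png

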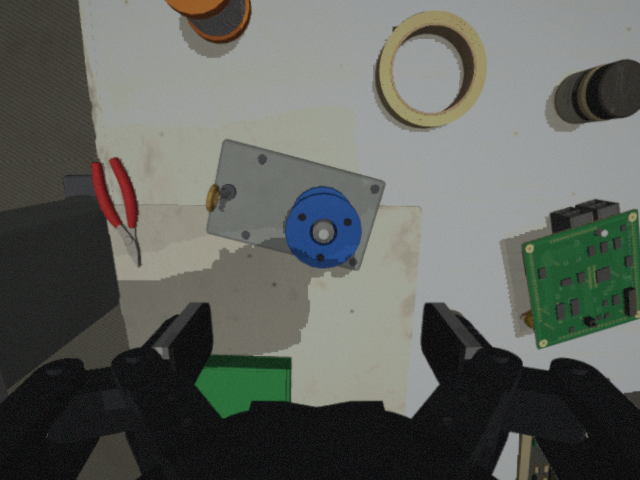

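The wrist view shows the spindle tip at (323,232), the blue flange round it, the eye at (213,197), the orange reel at the top edge, and the tray at lower left.

```bash
cat >> h.py <<'E'
def wristpose():  # tcp position, R, camera model consistent
    return camera_model("wrist")
def top_circle(im,c,lo,hi,box,z,guess,far):
    """fit circle (r=31) on plane z to outline points on the side where the top rim is the outer outline"""
    q,m=blob(im,lo,hi,box);P=plane(c,q,z)[:,:2];o=ray(c,[320,240])[0][:2]
    from scipy.optimize import least_squares
    g=np.array(guess,float)
    for _ in range(6):
        u=(o-g)/np.linalg.norm(o-g)      # towards camera: top rim hides nothing -> rim outermost away/near?
        s=(P-g)@u
        k=(s<-4) if far else (s>4)
        k&=abs(np.linalg.norm(P-g,axis=1)-31)<6
        g=least_squares(lambda v:np.linalg.norm(P[k]-v[:2],axis=1)-31,g,loss="soft_l1").x
    r=np.linalg.norm(P[k]-g,axis=1);return g,k.sum(),r.mean(),r.std()
E
python3 - <<'E'
from h import *
c=camera_model("wrist");im=cv2.imread("pics/w1.png")[:,:,::-1].copy()
print("cam",ray(c,[320,240])[0])
for far in(0,1): print(top_circle(im,c,(100,120,40),(125,255,255),(270,170,380,290),98,(593,162),far))
t=cv2.imread("pics/top0.png")[:,:,::-1].copy();ct=camera_model("top")
for far in(0,1): print("top",top_circle(t,ct,(100,100,50),(125,255,255),(255,205,305,260),98,(593,162),far))
for far in(0,1): print("topO",top_circle(t,ct,(5,100,90),(22,255,255),(180,240,235,290),76,(497,360),far))
print("tip w",plane(c,[323,232],106), "eye",plane(c,[213,197],72))
q,m=blob(im,(45,60,30),(85,255,255),(190,340,300,430));print(q.max(0),q.min(0))
E
```

```text
cam [589.57499125 223.18972745 374.11047347]
(array([594.39221116, 167.54123549]), np.int64(98), np.float64(30.25992955276492), np.float64(1.5181622789362066))
(array([594.39341114, 165.69355129]), np.int64(96), np.float64(30.89510152213768), np.float64(0.38435009206345816))
top (array([594.82712487, 164.89833449]), np.int64(30), np.float64(30.660814999439218), np.float64(1.6742491510181594))
top (array([590.91286046, 162.19023415]), np.int64(28), np.float64(30.536786892249438), np.float64(1.4839508912977275))
topO (array([498.90999997, 361.15645796]), np.int64(35), np.float64(31.1132687031796), np.float64(2.315155191789058))
topO (array([495.02668803, 357.28585729]), np.int64(29), np.float64(30.425158477925578), np.float64(1.7744555243940545))
tip w [[594.33823373 165.7072935  106.        ]] eye [[500.33289499 189.71558341  72.        ]]
[290 418] [194 355]
```

Request:
carry_out --pt "0 0 0 0.65 0.45 2 1" --pt "0 0 0 0 0 4 1" --pt "0 0 0 0 0 4 1" --pt "0 0 0 0 0 4 1" --pt "0 0 0 0 0 2.3 1" --pt "0 0 0 0 0 0 1" --pt "0 0 0 0 0 0 0" --pt "0 0 0 0 0 0 0" --pt "0 0 0 0 0 0 0" --pt "0 0 0 0 0 0 0" --newtons 40

```text
clock: 5.15
ee_pos: [595.5, 164.6, 70.4]
tcp_rot: [0.709, 0.705, 0.001, 0.001]
force: [-1.6, -0.5, 5.0]
width: 61.1
finger_force: 42.5
```

```bash
python3 - <<'E'
from h import *
s=read_state();print(s["ee_pos"],s["width"],s["finger_force"],s["force"])
c=camera_model("wrist");im=grab_frame("wrist");cv2.imwrite("pics/w2.png",im[:,:,::-1])
E
```

```text
[595.47455167 164.57947164  70.40589934] 61.07281987476632 42.548402175307274 [-1.61720139 -0.49911582  5.00673739]
```

View pics/w2.png

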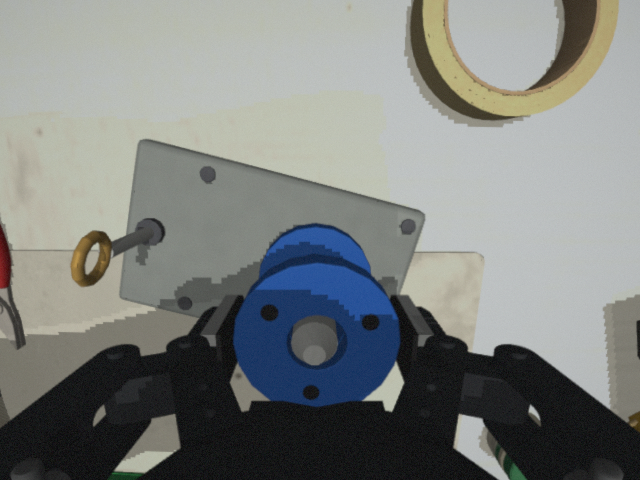

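The blue reel is held by its top flange, centred at about (317,335); the spindle is visible in its bore. I'll lift it straight up.

Request:
carry_out --pt "0 0 0 0 0 -1 0" --pt "0 0 0 0 0 -1.5 0" --pt "0 0 0 0 0 -2 0" --pt "0 0 0 0 0 -2 0" --pt "0 0 0 0 0 -2 0" --pt "0 0 0 0 0 -2 0" --pt "0 0 0 0 0 -1.5 0" --pt "0 0 0 0 0 0 0" --pt "0 0 0 0 0 0 0" --pt "0 0 0 0 0 0 0"

```text
clock: 6.45
ee_pos: [594.0, 164.4, 187.5]
tcp_rot: [0.709, 0.705, -0.001, -0.0]
force: [-0.2, -0.4, -1.1]
width: 61.3
finger_force: 43.6
```

```bash
python3 - <<'E'
from h import *
s=read_state();print(s["ee_pos"],s["width"],s["finger_force"],s["force"])
a=grab_frame("side");b=grab_frame("wrist");cv2.imwrite("pics/s3.png",np.vstack([a[150:350,200:420],]) [:,:,::-1])
cv2.imwrite("pics/w3.png",np.hstack([cv2.resize(a[130:350,210:400],(345,400)),cv2.resize(b,(455,400))])[:,:,::-1])
E
```

```text
[594.01669136 164.36275268 187.4695259 ] 61.34182215770833 43.6007783934474 [-0.1929742  -0.44538744 -1.06968254]
```

View pics/w3.png

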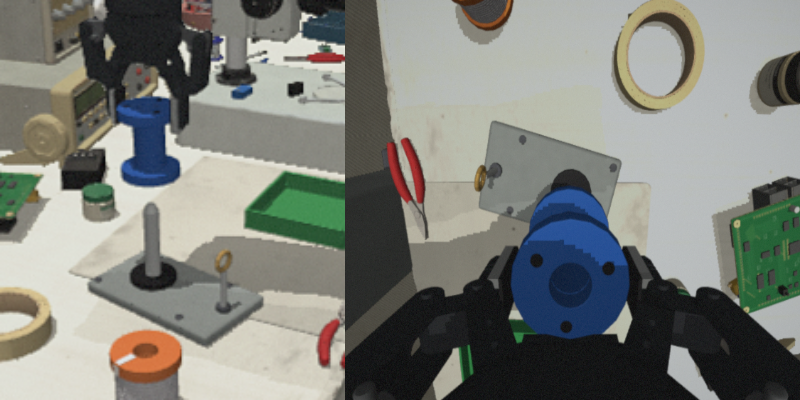

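Request:
carry_out --pt "0 0 0 -2.0 -0.9 0 0" --pt "0 0 0 -4 -1.75 0 0" --pt "0 0 0 -4 -1.75 0 0" --pt "0 0 0 -4 -1.75 0 0" --pt "0 0 0 -4 -1.75 0 0" --pt "0 0 0 -3.5 -1.5 0 0" --pt "0 0 0 -2 -0.9 0 0" --pt "0 0 0 0 0 2 0" --pt "0 0 0 0 0 3 0" --pt "0 0 0 0 0 3 0"

```text
clock: 7.8
ee_pos: [490.3, -70.1, 107.4]
tcp_rot: [0.709, 0.705, 0.0, 0.0]
force: [0.2, -0.3, -1.0]
width: 61.2
finger_force: 43.7
```

Request:
carry_out --pt "0 0 0 0 0 2.0 0" --pt "0 0 0 0 0 1.5 0" --pt "0 0 0 0 0 0.7 0" --pt "0 0 0 0 0 0.3 0" --pt "0 0 0 0 0 0.3 0" --pt "0 0 0 0 0 0 0" --pt "0 0 0 0 0 0 0" --pt "0 0 0 0 0 0 0" --pt "0 0 0 0 0 0 0" --pt "0 0 0 0 0 0 0"

```text
clock: 9.05
ee_pos: [490.4, -70.1, 60.4]
tcp_rot: [0.709, 0.705, 0.0, 0.0]
force: [-1.0, -0.8, -0.9]
width: 61.4
finger_force: 43.7
```

Request:
carry_out --pt "0 0 0 0 0 0.1 0" --pt "0 0 0 0 0 0.1 0" --pt "0 0 0 0 0 0.1 0" --pt "0 0 0 0 0 0.1 0" --pt "0 0 0 0 0 0.1 0" --pt "0 0 0 0 0 0.1 0" --pt "0 0 0 0 0 0.1 0" --pt "0 0 0 0 0 0.1 0" --pt "0 0 0 0 0 0 0" --pt "0 0 0 0 0 0 0"

```text
clock: 10.3
ee_pos: [490.3, -70.1, 52.5]
tcp_rot: [0.709, 0.705, -0.0, 0.0]
force: [-1.3, 0.5, 5.9]
width: 61.2
finger_force: 44.1
```

Request:
carry_out --pt "0 0 0 0 0 0 1" --pt "0 0 0 0 0 0 1" --pt "0 0 0 0 0 0 1" --pt "0 0 0 0 0 0 1" --pt "0 0 0 0 0 -1.5 1" --pt "0 0 0 0 0 -3 1" --pt "0 0 0 0 0 -4 1" --pt "0 0 0 0 0 -4 1" --pt "0 0 0 0 0 -3.3 1" --pt "0 0 0 2 0 0 1"

```text
clock: 11.55
ee_pos: [492.3, -51.0, 214.0]
tcp_rot: [0.709, 0.705, 0.001, 0.003]
force: [0.2, 1.1, -0.1]
width: 85.8
finger_force: 0.0
```

Request:
carry_out --pt "0 0 0 5 0 0 1" --pt "0 0 0 5 0 0 1" --pt "0 0 0 5 0 0 1" --pt "0 0 0 5 0 0 1" --pt "0 0 0 5 0 0 1" --pt "0 0 0 5 0 0 1" --pt "0 0 0 5 0 0 1" --pt "0 0 0 5 0 0 1" --pt "0 0 0 0.4 0 0 1" --pt "0 0 0 0 0 0 1"

```text
clock: 12.8
ee_pos: [492.2, 353.9, 210.8]
tcp_rot: [0.709, 0.706, -0.0, 0.0]
force: [-0.5, -0.3, 0.6]
width: 85.3
finger_force: 0.0
```

```bash
python3 - <<'E'
from h import *
s=read_state();print(s["ee_pos"],s["tcp_rot"],s["joints"])
c=camera_model("wrist");im=grab_frame("wrist");t=grab_frame("top")
np.savez("o.npz",im=im,t=t,**c)
g=top_circle(im,c,(5,120,60),(22,255,255),(230,130,420,310),76,(497,360),1);print(g)
b=cv2.resize(im,(400,300));z=cv2.resize(im[160:300,240:400],(400,350),interpolation=2)
tt=cv2.resize(t[230:310,310:400],(400,355),interpolation=2)
cv2.imwrite("pics/w4.png",np.hstack([z[:350],tt[:350]])[:,:,::-1])
E
```

```text
[492.24414747 353.93099782 210.83373327] [ 7.08590928e-01  7.05619496e-01 -1.07047605e-05  1.52290263e-04] [ 5.03001113e-01  4.57301394e-01  4.12385022e-02  1.15466975e+00
 -2.98616581e-04  2.07799967e+00]
(array([497.05957131, 362.91198197]), np.int64(97), np.float64(30.87431175149096), np.float64(0.4106202632553141))
```

View pics/w4.png

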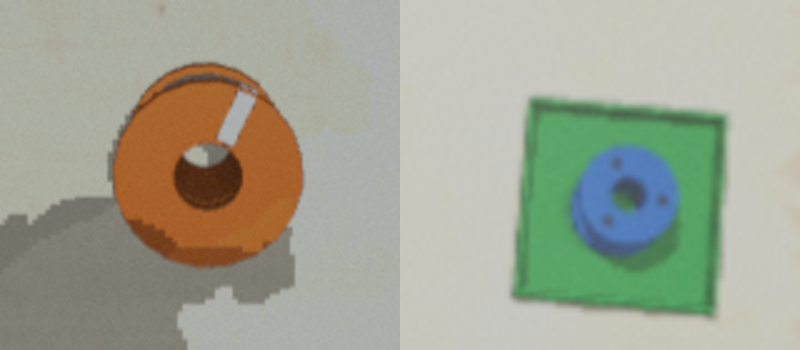

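```bash
python3 - <<'E'
from h import *
d=dict(np.load("o.npz"));im=d.pop("im");d.pop("t");c={k:(v if v.ndim else float(v)) for k,v in d.items()}
P=plane(c,[[338.4,197.2],[331.2,217.2]],76);v=P[0]-P[1];print(P,np.degrees(np.arctan2(v[1],v[0])))
g=np.array([497.06,362.9]);m=P.mean(0)[:2]-g;print(np.degrees(np.arctan2(m[1],m[0])))
# base plate edges for stand yaw, wrist picture 1 (grey plate): known pixel corners of plate top z=14
E
python3 - <<'E'
import sys;sys.path.insert(0,'.')
from h import *
t=cv2.imread("pics/top0.png")[:,:,::-1].copy();c=camera_model("top")
# plate corners from crop1 (scale 6, origin 180,205)
q=np.array([[548,66],[735,124],[628,444],[436,382]])/6+[180,205]
P=plane(c,q,14)[:,:2];print(P)
for a,b in((0,3),(1,2)): v=P[b]-P[a];print(np.degrees(np.arctan2(v[1],v[0])))
print("spindle pred",(P[0]+P[1])/2+55*((P[3]+P[2])-(P[0]+P[1]))/2/np.linalg.norm(((P[3]+P[2])-(P[0]+P[1]))/2))
E
```

```text
[[509.41476263 388.11720046  76.        ]
 [503.86018018 372.22676435  76.        ]] 70.73266770317015
60.99123286479904
[[656.13473949 194.00559767]
 [631.46424991 100.00327482]
 [471.25840708 142.103895  ]
 [496.29971528 236.60168672]]
165.07748006920562
165.27611015673003
spindle pred [590.62988569 161.07542335]
```

The left crop shows the orange reel with its centre near (208,175) and the mark towards the upper right, about 64.5° in world yaw. The right crop shows the blue reel upright, centred in the tray. Next I grasp the full reel.

Request:
carry_out --pt "0 0 0 0.73 0.48 2 1" --pt "0 0 0 0 0 4 1" --pt "0 0 0 0 0 4 1" --pt "0 0 0 0 0 4 1" --pt "0 0 0 0 0 2.2 1" --pt "0 0 0 0 0 0 1" --pt "0 0 0 0 0 0 0" --pt "0 0 0 0 0 0 0" --pt "0 0 0 0 0 0 0" --pt "0 0 0 0 0 0 0" --newtons 70

```text
clock: 14.15
ee_pos: [498.0, 361.6, 49.8]
tcp_rot: [0.709, 0.705, 0.001, 0.0]
force: [-3.1, -0.7, 5.8]
width: 60.2
finger_force: 76.5
```

Request:
carry_out --pt "0 0 0 0 0 0 0" --pt "0 0 0 0 0 -0.5 0" --pt "0 0 0 0 0 -1.5 0" --pt "0 0 0 0 0 -3 0" --pt "0 0 0 0 0 -3 0" --pt "0 0 0 0 0 -3 0" --pt "0 0 0 0 0 -2.5 0" --pt "0 0 0 0 0 -2 0" --pt "0 0 0 0 0 0 0" --pt "0 0 0 0 0 0 0"

```text
clock: 15.4
ee_pos: [496.9, 361.0, 202.8]
tcp_rot: [0.709, 0.705, -0.0, -0.0]
force: [0.1, 0.7, -5.0]
width: 60.2
finger_force: 77.1
```

```bash
python3 - <<'E'
from h import *
s=read_state();p=s["ee_pos"];print(p,s["tcp_rot"],s["joints"],s["width"],s["force"])
c=camera_model("wrist");im=grab_frame("wrist")
np.savez("o2.npz",im=im,p=p,q=s["tcp_rot"],**c)
ztop=p[2]-48.4+76
q,m=blob(im,(5,120,60),(22,255,255));P=plane(c,q,ztop)[:,:2]
k=(P[:,1]<p[1]-5);print("ztop",ztop,cv2.minEnclosingCircle(P.astype(np.float32)))
print(top_circle(im,c,(5,120,60),(22,255,255),None,ztop,p[:2],1))
cv2.imwrite("pics/w5.png",im[:,:,::-1])
E
```

```text
[496.93305625 361.02030863 202.75291264] [ 7.08874557e-01  7.05334454e-01 -3.95617062e-04 -1.21437189e-04] [5.09312327e-01 4.77768225e-01 5.27272177e-02 1.14658275e+00
 2.00640305e-05 2.08511511e+00] 60.23551053957413 [ 0.12339767  0.74152752 -5.03110546]
ztop 230.35291264455356 ((496.7796630859375, 369.10333251953125), 36.29750061035156)
(array([496.71491489, 364.24246818]), np.int64(202), np.float64(30.908164962851327), np.float64(0.4245792290155089))
```

View pics/w5.png

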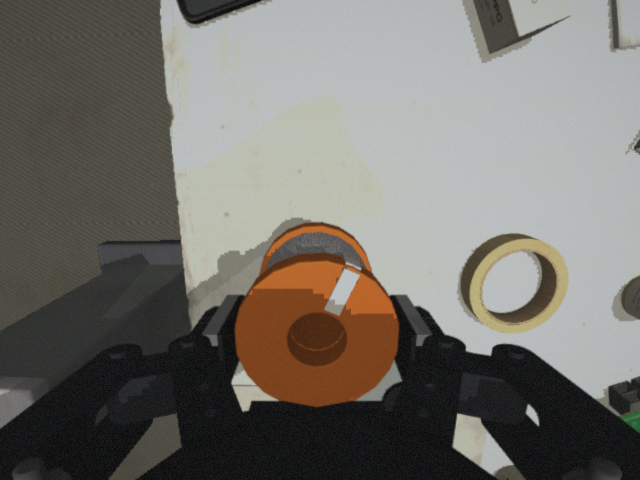

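The orange reel is held, centred at (317,330), with the mark at (343,290). I'll turn it about 100.7° (−1.757 rad about tool z) and look at the spindle from a new direction to take out the camera bias.

Request:
carry_out --pt "0 0 -0.1757 0 0 -0.3 0" --pt "0 0 -0.1757 0 0 -0.3 0" --pt "0 0 -0.1757 0 0 -0.3 0" --pt "0 0 -0.1757 0 0 -0.3 0" --pt "0 0 -0.1757 0 0 -0.3 0" --pt "0 0 -0.1757 0 0 -0.3 0" --pt "0 0 -0.1757 0 0 -0.3 0" --pt "0 0 -0.1757 0 0 -0.3 0" --pt "0 0 -0.1757 0 0 -0.3 0" --pt "0 0 -0.1757 0 0 -0.2 0"

```text
clock: 16.7
ee_pos: [496.8, 361.0, 231.3]
tcp_rot: [-0.093, 0.996, -0.0, -0.001]
force: [-0.4, -0.5, -3.8]
width: 60.3
finger_force: 77.0
```

Request:
carry_out --pt "0 0 0 -1 -1.5 0 0" --pt "0 0 0 -2.2 -3.1 0 0" --pt "0 0 0 -2.5 -3.5 0 0" --pt "0 0 0 -2.5 -3.5 0 0" --pt "0 0 0 -2.5 -3.5 0 0" --pt "0 0 0 -2.2 -3.1 0 0" --pt "0 0 0 -1.3 -2.0 0 0" --pt "0 0 0 -0.6 -0.9 0 0" --pt "0 0 0 0 0 0 0" --pt "0 0 0 0 0 0 0"

```text
clock: 17.95
ee_pos: [680.3, 181.1, 232.2]
tcp_rot: [-0.091, 0.996, 0.0, -0.0]
force: [-0.1, 0.9, -4.5]
width: 60.3
finger_force: 77.0
```

```bash
python3 - <<'E'
from h import *
s=read_state();p=s["ee_pos"];print(p,s["tcp_rot"],s["joints"],s["width"],s["force"])
c=camera_model("wrist");im=grab_frame("wrist");t=grab_frame("top")
np.savez("o3.npz",im=im,t=t,p=p,q=s["tcp_rot"],**c)
tip=proj(c,[[593.8,163.5,106],[500,188,72]]);print(tip)
u,v=np.clip(tip[0].astype(int),70,[570,410]);z=cv2.resize(im[v-60:v+60,u-60:u+60],(400,400),interpolation=2)
print("crop origin",u-60,v-60,"scale",400/120)
cv2.imwrite("pics/w6.png",np.hstack([cv2.resize(im,(400,400)),z])[:,:,::-1])
E
```

```text
[680.25673391 181.0887476  232.22934819] [-9.05908468e-02  9.95888149e-01  1.29233844e-04 -2.76431669e-04] [ 1.56291758e-01  6.56624812e-01  4.35829334e-01  1.35053559e+00
  2.94141021e-04 -2.51387598e-02] 60.259506010763694 [-0.13672249  0.87723628 -4.51230809]
[[313.90220139 124.48333505]
 [367.3227553   10.36712723]]
crop origin 253 64 scale 3.3333333333333335
```

View pics/w6.png

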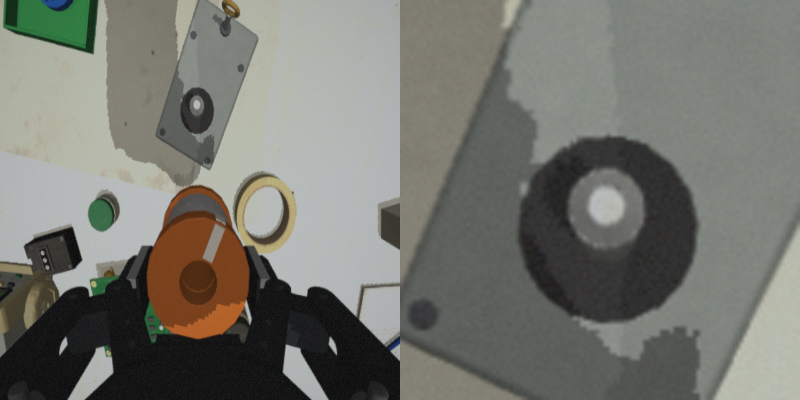

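The spindle tip is at about (313.9,125.8), within about 1 mm of the prediction, so the spindle is near (594.3,163.7). I'll move over it.

Request:
carry_out --pt "0 0 0 1.5 -0.16 0 0" --pt "0 0 0 2.5 0 0 0" --pt "0 0 0 2.5 0 0 0" --pt "0 0 0 1.5 0 0 0" --pt "0 0 0 0.74 0 0 0" --pt "0 0 0 0 0 2 0" --pt "0 0 0 0 0 2.2 0" --pt "0 0 0 0 0 1.5 0" --pt "0 0 0 0 0 0 0" --pt "0 0 0 0 0 0 0"

```text
clock: 19.3
ee_pos: [595.7, 163.2, 176.1]
tcp_rot: [-0.09, 0.996, 0.0, 0.001]
force: [-0.7, 0.6, -4.2]
width: 60.3
finger_force: 77.0
```

```bash
python3 - <<'E'
from h import *
s=read_state();p=s["ee_pos"];print(p,s["tcp_rot"],s["force"])
a=grab_frame("side");t=grab_frame("top");cs=camera_model("side")
q,m=blob(a,(3,140,60),(22,255,255),(230,100,360,330))
cv2.imwrite("pics/s7.png",np.hstack([cv2.resize(a[160:300,240:360],(480,560),interpolation=2)])[:,:,::-1])
print(proj(cs,[[594.3,163.7,106],[594.6,163.7,p[2]-49.8]]))
E
```

```text
[595.73675367 163.17422909 176.05260833] [-9.04997021e-02  9.95896343e-01  3.39740114e-05  5.25831242e-04] [-0.72698682  0.57464164 -4.212076  ]
[[292.51365485 240.8950925 ]
 [292.04126701 231.29324439]]
```

View pics/s7.png

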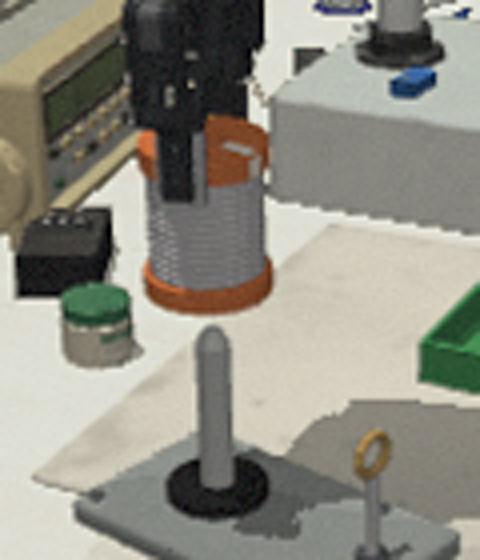

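The side view puts the reel's axis (crop x 208) about 1 px (2 mm) left of the spindle's (213). I'll correct by 2 mm and lower onto the tip.

Request:
carry_out --pt "0 0 0 0.22 0 0 0" --pt "0 0 0 0 0 0.5 0" --pt "0 0 0 0 0 0.6 0" --pt "0 0 0 0 0 0.6 0" --pt "0 0 0 0 0 0.4 0" --pt "0 0 0 0 0 0.4 0" --pt "0 0 0 0 0 0.4 0" --pt "0 0 0 0 0 0.4 0" --pt "0 0 0 0 0 0 0" --pt "0 0 0 0 0 0 0"

```text
clock: 20.65
ee_pos: [593.1, 162.6, 142.4]
tcp_rot: [-0.09, 0.996, 0.0, 0.0]
force: [0.1, -0.4, -3.5]
width: 60.1
finger_force: 77.1
```

Request:
carry_out --pt "0 0 0 0 0 0.5 0" --pt "0 0 0 0 0 0.6 0" --pt "0 0 0 0 0 0.6 0" --pt "0 0 0 0 0 0.6 0" --pt "0 0 0 0 0 0.6 0" --pt "0 0 0 0 0 0.6 0" --pt "0 0 0 0 0 0.6 0" --pt "0 0 0 0 0 0.6 0" --pt "0 0 0 0 0 0.5 0" --pt "0 0 0 0 0 0 0"

```text
clock: 21.9
ee_pos: [592.7, 162.6, 89.8]
tcp_rot: [-0.09, 0.996, -0.0, -0.0]
force: [-0.3, -0.5, -3.7]
width: 60.3
finger_force: 77.0
```

```bash
python3 - <<'E'
from h import *
s=read_state();print(s["ee_pos"],s["tcp_rot"],s["force"],s["ft_torque"])
E
```

```text
[592.73174736 162.5777592   89.82433268] [-9.04640920e-02  9.95899634e-01 -3.22420864e-05 -4.08233628e-04] [-0.30886328 -0.47578709 -3.69830834] [-0.0427944   0.00739565 -0.0455579 ]
```

18 mm to go; I'll finish slowly.

Request:
carry_out --pt "0 0 0 0 0 0.3 0" --pt "0 0 0 0 0 0.3 0" --pt "0 0 0 0 0 0.3 0" --pt "0 0 0 0 0 0.3 0" --pt "0 0 0 0 0 0.2 0" --pt "0 0 0 0 0 0.1 0" --pt "0 0 0 0 0 0.1 0" --pt "0 0 0 0 0 0.1 0" --pt "0 0 0 0 0 0.1 0" --pt "0 0 0 0 0 0 0"

```text
clock: 23.15
ee_pos: [593.0, 162.6, 72.3]
tcp_rot: [-0.09, 0.996, 0.0, -0.0]
force: [0.2, 0.1, -4.2]
width: 60.1
finger_force: 77.0
```

Request:
carry_out --pt "0 0 0 0 0 0.05 0" --pt "0 0 0 0 0 0.05 0" --pt "0 0 0 0 0 0.05 0" --pt "0 0 0 0 0 0.05 0" --pt "0 0 0 0 0 0.05 0" --pt "0 0 0 0 0 0 0" --pt "0 0 0 0 0 0 0" --pt "0 0 0 0 0 0 0" --pt "0 0 0 0 0 0 0" --pt "0 0 0 0 0 0 0"

```text
clock: 24.4
ee_pos: [593.8, 162.7, 71.8]
tcp_rot: [-0.09, 0.996, 0.0, 0.001]
force: [-5.4, -2.1, 15.7]
width: 60.6
finger_force: 79.1
```

Contact at 71.8 mm, as expected for a seated reel. I'll check the mark while still holding it.

```bash
python3 - <<'E'
from h import *
s=read_state();c=camera_model("wrist");im=grab_frame("wrist");np.savez("o8.npz",im=im,**c)
m=cv2.inRange(cv2.cvtColor(im,cv2.COLOR_RGB2HSV),(3,120,50),(22,255,255))
g=top_circle(im,c,(3,120,50),(22,255,255),None,98,(594,163),1);print(g)
P=proj(c,[[594,163.5,98],[500,188,72]]);print(P)
cv2.imwrite("pics/w8.png",im[:,:,::-1])
E
```

```text
(array([591.87592283, 162.52523563]), np.int64(201), np.float64(30.94776758539855), np.float64(0.33189714446438734))
[[317.72449124 341.26231448]
 [425.91160551  97.35170168]]
```

View pics/w8.png

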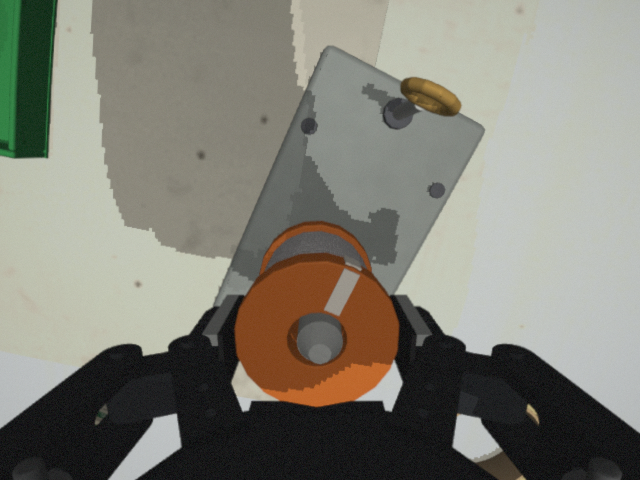

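The reel is home on the spindle. The mark runs from about (334,310) to (351,270), and the eye is at (431,97).

```bash
python3 - <<'E'
from h import *
c=camera_model("wrist");P=plane(c,[[351,270],[334,310],[346,283]],98)[:,:2];g=[591.9,162.5]
for v in list(P-g)+[P[0]-P[1]]: print(np.degrees(np.arctan2(v[1],v[0])),np.linalg.norm(v))
e=plane(c,[431,97],72)[0,:2];v=e-g;print(e,np.degrees(np.arctan2(v[1],v[0])))
E
```

```text
164.93074956726008 28.234988735813147
158.52224313971394 12.18995659663408
163.45706530659268 23.199262686272984
169.7549755014673 16.17851698946194
[499.49698418 189.88444394] 163.4923481793626
```

The mark points about 165° and the eye lies at about 164–165°, so they line up. Now I ease the pressure, open and withdraw.

Request:
carry_out --pt "0 0 0 0 0 -0.1 0" --pt "0 0 0 0 0 0 0.3" --pt "0 0 0 0 0 0 1" --pt "0 0 0 0 0 0 1" --pt "0 0 0 0 0 0 1" --pt "0 0 0 0 0 0 1" --pt "0 0 0 0 0 -1 1" --pt "0 0 0 0 0 -3 1" --pt "0 0 0 0 0 -4 1" --pt "0 0 0 0 0 -4 1"

```text
clock: 25.7
ee_pos: [593.0, 162.6, 192.7]
tcp_rot: [-0.09, 0.996, 0.0, 0.0]
force: [1.2, 0.9, -0.8]
width: 85.2
finger_force: 0.0
```

Request:
carry_out --pt "0 0 0 0 0 -3 1" --pt "0 0 0 -3 0 0 1" --pt "0 0 0 -3 0 0 1" --pt "0 0 0 -3 0 0 1" --pt "0 0 0 0 0 0 1" --pt "0 0 0 0 0 0 1" --pt "0 0 0 0 0 0 1" --pt "0 0 0 0 0 0 1" --pt "0 0 0 0 0 0 1" --pt "0 0 0 0 0 0 1"

```text
clock: 26.95
ee_pos: [681.5, 178.9, 221.0]
tcp_rot: [-0.09, 0.996, 0.0, 0.0]
force: [0.1, -0.3, -0.0]
width: 85.4
finger_force: 0.0
```

```bash
python3 - <<'E'
from h import *
a=grab_frame("side");w=grab_frame("wrist")
cv2.imwrite("pics/f9.png",np.hstack([cv2.resize(a[200:360,220:440],(400,290),interpolation=2),cv2.resize(w[:290,120:520],(400,290))])[:,:,::-1])
print(read_state()["ee_pos"])
E
```

```text
[681.55249192 178.85117239 220.84978371]
```

View pics/f9.png

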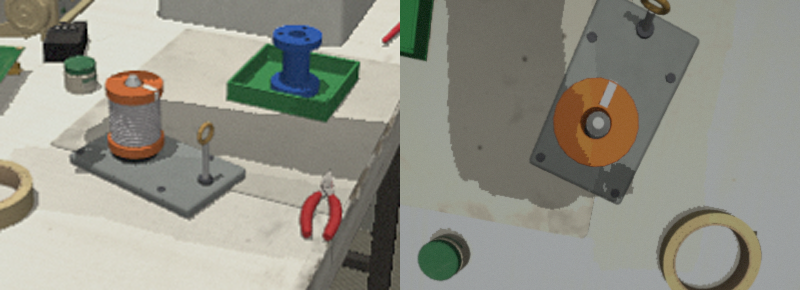

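The full reel is seated, its mark (crop (609,93)) pointing to the eye (655,5). The blue reel stands upright in the tray, and the tape, jar and cutters are where they were.

```bash
python3 -c "from workcell import *;print(finish_job())"
```

```text
the job is handed in; nothing more can be done
None
```

The empty reel stands upright in the green tray, and the full orange reel is fully home on the spindle with its mark pointing at the guide eye to within about 2°; the job was handed in at about 27 s with no verdict shown.

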